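Set the bench dial to the long scale line and confirm

ROBOT

A 7-joint arm with a two-finger parallel gripper is mounted at the origin on the work surface. World frame = base frame: x ahead of the robot, y to its left, z up, the work surface at z = 0. Lengths are in m, angles in rad, forces in N, time in s.
With the tool pointing down it reaches from about 0.425 to 0.875 m from the base axis. Payload 8.4 kg.
Tool frame: the origin (TCP) lies at the very end of the fingers, on their centre line; the grasp point (between the pads) lies 19 mm behind it; z points along the fingers, y is the line along which they close (so a half turn about z gives the same grasp; the last joint's range is limited). The gripper opens to 85 mm and grips with 20 to 120 N. Pads are 22 mm wide; open, the fingers measure 114 mm over their backs; the gripper's body (76 mm by 85 mm) begins 54 mm behind the grasp point. The pads swing forward as they close: fully open they stand 13 mm farther back than shut.
Start: joints at [-1.259, 0.333, 0.04, 1.465, -0.013, 1.343, -0.059], TCP at [0.26, 0.596, 0.231] pointing down, gripper open.
Joint ranges: [-2.58, 2.58], [-0.38, 2.09], [-1.3, 1.39], [0.25, 2.4], [-1.5, 4.64], [0.08, 2.09], [-2.65, 2.65]. Speed limits (rad/s): [2.22, 2.22, 2.79, 2.79, 3.14, 3.14, 3.14].

INTERFACE

Orientations are given as a unit quaternion [x, y, z, w].
In Python, from workcell import arm gives the robot as it stands.
- The arm moves only by the tool carry_out, never from a script. Its argument "increments" is one flat list of numbers, 7 for each row, row after row: the shift along the tool's x, y, z in m, then the turn, a rotation vector about the tool's x, y, z in degrees, then the closure in counts, from 0 (fully open) to 255 (shut). In form: [tx, ty, tz, ax, ay, az, grip, tx, ty, tz, ax, ay, az, grip, ...]. A call has 1 to 12 rows; each row shifts and turns the commanded pose from where the row before left it, along the tool's axes as they then stand; what a row does not reach is not made up. A row lasts 1/12 s, in which the tool goes at most 41.7 mm and 7.16 degrees, less where a joint would pass 70% of its speed; a pose out of reach is approached as far as the arm can. A call with a gripper value outside its range is refused whole. The fingers move at their own pace and stop on an object; the grip force is fixed at half the most. Time passes only in rows, so rows that do not move let the fingers close. It gives the time, the measured TCP pose, the force, the opening and the grip force at its end, in the units of the state.
- arm.state(): the state, without advancing time (a new reading comes with each control period).
- arm.read_camera(name): name is "scene" or "top" or "wrist"; returns the picture (420x560x3 uint8, red, green, blue); there is no depth.
- arm.camera_info(name): a dict with "intrinsics" (3x3 intrinsics, pixels), "world_to_cam" (4x4, takes a point from world to camera coordinates). Camera axes: x right, y down, z forward; pixel columns grow to the right and rows downward; lengths in m; the calibration is good to about 2 mm. The wrist camera is an equidistant fisheye: a pixel r from the principal point sees the ray r / f radians off the axis. A picture is of the moment at which its call begins: read the wrist's pose just before it. camera_info takes no time and is no camera call; for the wrist camera it gives the pose at the moment of the call.
- arm.job_done(): hands the job in; it is judged then, once.
The state is a dict: "time_s": time; "q": joint angles; "dq": joint speeds; "joint_torque": joint torques, N m; "ee_pos": TCP position; "tcp_rot": TCP orientation; "ft_force": force on the tool from outside, world axes, zero at the start; "wrist_torque": the same for the moment, N m; "width": opening from 0.0 (shut) to 1.0 (fully open); "grip_force": force on a finger pad.
Only numpy, scipy, OpenCV 4.12 (cv2) and the standard library are available. Lean on these libraries where they do the work, as an engineer would, in place of code of your own. Each camera call takes 0.05 s, during which the arm holds its last target. There are 200 camera calls.

TASK

With a fingertip, gently push the dial's pointer round until its white index mark lines up with the one long line of the scale ring, then press the round push button beside it fully down and let it come up again. Do not pinch the pointer or press the button before the dial is set, and leave the instrument and everything else where it stands.

Things in the scene. Friction and masses are not known exactly. Their poses are not given: they have to be found in the camera images.
- instrument: loose bench instrument, a flat grey box of 190 (x) x 300 (y) x 60 mm, about 2.2 to 3.4 kg, on rubber feet. Origin at the centre of its underside, z up, +x away from the robot at yaw 0, +y to the left. Its top face is 60 mm above the bench and carries a dial with its scale ring (axis 55 mm to +y of the middle), a round push button (at x -30, y -90 mm), a flat display and, at the far edge (x 72, y -60, -90 and -120 mm), three brass binding posts 18 mm high
- scale_ring: round aluminium scale plate of 140 mm diameter, 4 mm thick, lying on the instrument round and under the dial, with 23 short thin black lines and one long thick black line (18 x 5 mm, at its own +x), evenly spaced by 15 degrees. It is very stiff and stays put. Origin on the dial's vertical axis at the height of the instrument's top face (60 mm above the bench)
- dial (a joint): angle of the dial on the scale ring in rad; 0 (or a whole turn of 2 pi) when the index mark is exactly at the long line, grows anticlockwise seen from above. It turns freely either way through more than a turn, with light friction (0.045 Nm, about 1.2 N at the pointer), and stays where it is left
- dial_hub (a point): on the dial's vertical axis at the top of the pointer bar, 98 mm above the bench; x axis along the pointer to the index mark. Dial: black disc, 100 mm diameter, top 70 mm above the bench, low boss (34 mm diameter, 6 mm high) in the middle; across it an upright bar 12 mm wide, 28 mm high, from 14 mm behind the axis to 46 mm before it (index end), to be pushed on its flanks
- pointer_left: left half of the pointer bar (left when looking from the axis out to the index mark), 6 mm wide, with its left flank; part of the dial. Origin on the dial's axis, 64 mm above the bench, x towards the index mark
- pointer_right: right half of the same bar with its right flank, likewise
- index_mark (a point): outer end of the dial's white index line (4 mm wide, along the outer half of the top and down the end of the pointer bar), on the disc's rim, 50 mm from the axis, 70 mm above the bench
- long_line (a point): inner end of the long line of the scale ring, 50 mm from the dial's axis, 70 mm above the bench; the index mark must come to this point
- button (a joint): travel of the push button in m, 0 up, 0.006 fully down; a spring pushes it back, fully down takes 5 N
- button_top (a point): centre of the top of the round push button (28 mm diameter), 82 mm above the bench; pressed straight down
- spare_cap: spare black plastic cap standing on the instrument near its front edge, 22 mm diameter, 20 mm high; leave alone. Origin at the centre of its underside
- paper_cup: white paper cup, 72 mm across, 85 mm high, standing just right (-y) of the instrument; leave alone. Origin at the centre of its underside
- screwdriver: screwdriver with red handle lying left (+y) of the instrument; leave alone. Origin near the middle of the tool
- multimeter: hand multimeter lying on its back, 190 x 90 x 36 mm, on the left of the bench; leave alone. Origin at the centre of its underside
- circuit_board: bare laptop circuit board, 170 x 190 mm, lying on the right of the bench; leave alone. Origin at the centre of its underside
- solder_spool: spool of solder standing on end, 54 mm diameter, 36 mm high; leave alone. Origin at the centre of its underside
- flux_jar: small jar with a lid, 52 mm diameter, 45 mm high; leave alone. Origin at the centre of its underside

How it is judged:
On the way, in this order (a step that is already met when the one before it is completed fails the run):
1. the dial is set: its index mark is at the long line and it has stopped (horizontal distance between index_mark and long_line below 0.0045 m and velocity of joint dial between -0.1 and 0.1 rad/s), for 0.2 s.
2. the push button is pressed down with the dial set (horizontal distance between index_mark and long_line below 0.0045 m and value of joint button above 0.0045 m), for 0.05 s.
At the end, for the whole second after the job is handed in: The index mark is within 4.5 mm (about 5 degrees) of the long line, and the push button, which was pressed at least 4.5 mm down after the dial was set, is up again (horizontal distance between index_mark and long_line below 0.0045 m and value of joint button below 0.0015 m); the robot touches nothing.
It fails at once if the button is pressed (over 3 mm) while the dial is not set (value of joint button above 0.003 m and not (horizontal distance between index_mark and long_line below 0.0045 m)).
It fails at once if the pointer is pinched (over 1.5 N from the fingers on both of its halves at once) (contact force between the fingers and pointer_left above 1.5 N and contact force between the fingers and pointer_right above 1.5 N).
It fails at once if the dial is handled roughly (over 15 N between the fingers and the dial or scale ring) (contact force between the fingers and scale_ring above 15 N).
It fails at once if the instrument is shoved, lifted (over 12 mm) or tipped, or its scale ring turned (long line shifted over 14 mm) (distance of instrument from where it was at the start of the episode above 0.012 m or angle between instrument's own z axis and vertical above 0.1 rad or distance of long_line from where it was at the start of the episode above 0.014 m).
It fails at once if another thing on the bench is moved over 25 mm, lifted or carried (distance of any of spare_cap, paper_cup, screwdriver, multimeter, circuit_board, solder_spool, flux_jar from where it was at the start of the episode above 0.025 m).
It also fails if it takes over 58 s, if anything falls off the work surface, if the arm or the gripper's body presses on something with over 40 N, if the wrist force passes 120 N, or if a joint passes its speed limit or range.

## Working session

There is one attempt and no reset: what is moved stays moved. The work goes in short steps, Python scripts to look and compute and a tool call to move; the robot and the scene stay as the last step left them, time stands still between calls to the robot, and variables do not carry over. Pictures are saved under pics/ and viewed, at most 13 in all, crops included, and the job is handed in when it is done.

Besides the shell and the picture viewer there is one more tool, called after "Request:" as name(argument=value, ...), one argument or row to a line, values as JSON. carry_out: Moves the arm, as the interface text tells. Its arguments: {"type":"object","properties":{"increments":{"type":"array"}},"required":["increments"]}

```bash
mkdir -p pics; python3 - <<'E'
from workcell import arm
import cv2,numpy as np
s=arm.state();print(s['time_s'],s['ee_pos'],s['tcp_rot'],s['width'])
for n in('top','scene'):
    im=arm.read_camera(n);cv2.imwrite(f'pics/{n}0.png',im[:,:,::-1]);i=arm.camera_info(n);print(n,np.round(i['intrinsics'],2).tolist(),np.round(i['world_to_cam'],4).tolist())
E
```

```text
0.0 [0.25944645 0.59547683 0.23042147] [ 2.03986432e-01  9.78973381e-01 -8.02203116e-04 -1.02670623e-04] 0.9989569490615408
top [[462.13, 0.0, 281.83], [0.0, 462.13, 208.33], [0.0, 0.0, 1.0]] [[-0.0231, -0.9997, -0.0022, -0.0069], [-0.982, 0.0231, -0.1875, 0.4756], [0.1875, -0.0021, -0.9823, 1.3811], [0.0, 0.0, 0.0, 1.0]]
scene [[514.56, 0.0, 277.67], [0.0, 514.56, 201.04], [0.0, 0.0, 1.0]] [[-0.3885, 0.9212, -0.02, 0.2002], [0.5295, 0.2054, -0.8231, -0.1779], [-0.7541, -0.3304, -0.5676, 1.9191], [0.0, 0.0, 0.0, 1.0]]
```

View pics/top0.png

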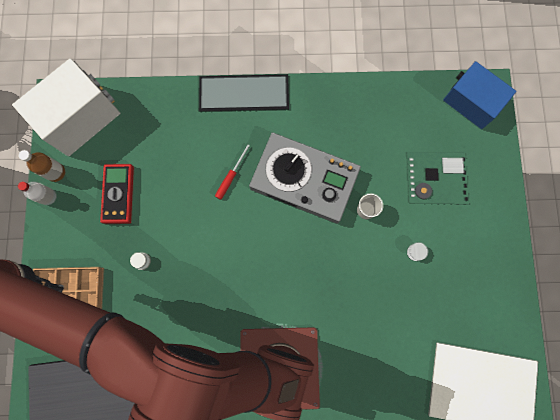

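The top view shows the instrument yawed clockwise, with the dial near (289,169), the button near (330,195) and the cup at (371,206). I'll zoom in to see it properly.

```bash
cat > h.py <<'E'
from workcell import arm
import cv2,numpy as np
def ray(n,u,v,z):
    i=arm.camera_info(n);K=np.array(i['intrinsics']);T=np.array(i['world_to_cam'])
    R,t=T[:3,:3],T[:3,3];c=-R.T@t
    p=np.array([(u-K[0,2])/K[0,0],(v-K[1,2])/K[1,1]])
    if n=='wrist':
        r=np.linalg.norm(p);d=np.array([*(p/r*np.sin(r)),np.cos(r)])
    else: d=np.array([*p,1])
    d=R.T@d
    return c+d*(z-c[2])/d[2]
def proj(n,P):
    i=arm.camera_info(n);K=np.array(i['intrinsics']);T=np.array(i['world_to_cam'])
    x=T[:3,:3]@np.array(P)+T[:3,3]
    if n=='wrist':
        th=np.arctan2(np.hypot(x[0],x[1]),x[2]);q=x[:2]/np.hypot(x[0],x[1])*th
    else:q=x[:2]/x[2]
    return q*K[0,0]+K[:2,2]
E
python3 - <<'E'
from h import *
im=cv2.imread('pics/top0.png')[120:235,235:390]
cv2.imwrite('pics/topc.png',cv2.resize(im,None,fx=5,fy=5,interpolation=cv2.INTER_CUBIC))
print(ray('top',289,169,.064),ray('top',330,194.5,.082))
E
```

```text
[ 0.59505747 -0.0429789   0.064     ] [ 0.5073881  -0.16436094  0.082     ]
```

View pics/topc.png

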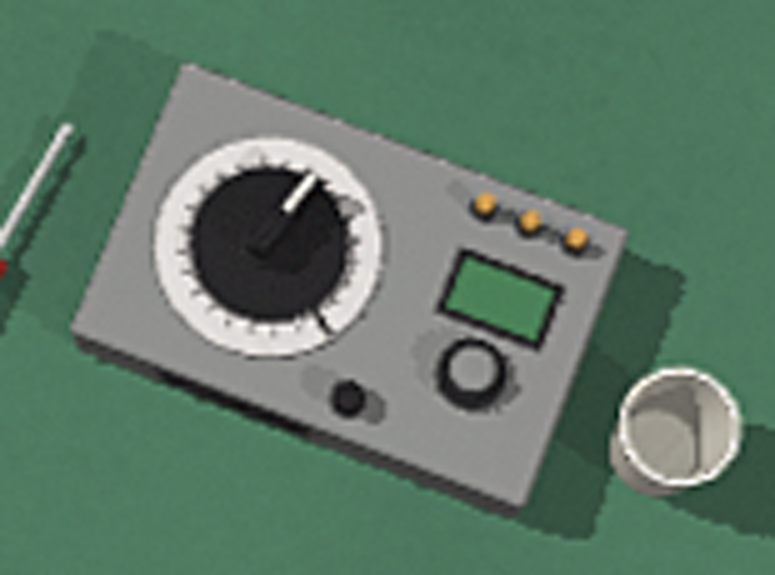

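Read from the crop (full-image pixels):

| Feature | Pixel |
|---|---|
| Ring centre | (288.8, 169.4) |
| Index end | (298.4, 155.6) |
| Long line | (298.6, 182.4) to (300.6, 186.4) |
| Button | (329.8, 194) |

So the pointer needs roughly 107° clockwise.

```bash
cat >> h.py <<'E'
from scipy.spatial.transform import Rotation as Ro
def go(pos,phi):
    "total tool-frame shift and turn from the measured pose to pos, tool y at phi+90 deg, pointing down"
    s=arm.state();R=Ro.from_quat(s['tcp_rot']);a=np.radians(phi)
    x=-np.array([np.cos(a),np.sin(a),0]);y=np.array([-np.sin(a),np.cos(a),0])
    T=Ro.from_matrix(np.c_[x,y,[0,0,-1]])
    print('t',s['time_s'],'pos',np.round(s['ee_pos'],4),'shift mm',np.round(1e3*R.inv().apply(np.array(pos)-s['ee_pos']),1),'turn',np.round(np.degrees((R.inv()*T).as_rotvec()),2))
def pt(c,phi,r,d,z):
    a=np.radians(phi);return np.array([c[0]+r*np.cos(a)-d*np.sin(a),c[1]+r*np.sin(a)+d*np.cos(a),z])
E
python3 - <<'E'
from h import *
c=ray('top',288.8,169.4,.064);l=ray('top',299.6,184.4,.064);p=ray('top',298.4,155.6,.098)
b=ray('top',329.8,194,.082)
ang=lambda q:np.degrees(np.arctan2(*(q-c)[1::-1]))
print(c,b,l,p,ang(l),ang(p),np.hypot(*(l-c)[:2]),np.hypot(*(p-c)[:2]))
go(pt(c,ang(p),.035,.07,.2),ang(p))
E
```

```text
[ 0.59379194 -0.0423271   0.064     ] [ 0.50894809 -0.16382284  0.082     ] [ 0.54530949 -0.07428195  0.064     ] [ 0.62692884 -0.07190144  0.098     ] -146.61106738783445 -41.74857639377616 0.05806599273709069 0.04441504076868124
t 0.1 pos [0.2594 0.5955 0.2305] shift mm [-616.4 -395.7   31.2] turn [-0.08  0.02 18.21]
```

Request:
carry_out(
  increments=[-0.03,-0.02,0,0,0,0,255,-0.03,-0.02,0,0,0,0,255,-0.03,-0.02,0,0,0,0,255,-0.03,-0.02,0,0,0,0,255,-0.03,-0.02,0,0,0,0,255,-0.03,-0.02,0,0,0,0,255,-0.03,-0.02,0,0,0,0,255,-0.03,-0.02,0,0,0,0,255,-0.03,-0.02,0,0,0,0,255,-0.03,-0.02,0,0,0,0,255,-0.03,-0.02,0,0,0,0,255,-0.03,-0.02,0,0,0,0,255],
)

```text
time_s: 1.1
ee_pos: [0.4942, 0.2303, 0.2312]
tcp_rot: [0.204, 0.979, -0.0, -0.0]
ft_force: [0.1, 1.3, -0.2]
width: 0.001
grip_force: 0.0
```

Request:
carry_out(
  increments=[-0.03,-0.02,0,0,0,0,255,-0.03,-0.02,0,0,0,0,255,-0.03,-0.02,0,0,0,0,255,-0.03,-0.02,0,0,0,0,255,-0.03,-0.02,0,0,0,0,255,-0.03,-0.02,0,0,0,0,255,-0.02,-0.015,0,0,0,0,255,-0.01,-0.01,0,0,0,0,255,0,0,0,0,0,6,255,0,0,0,0,0,6,255,0,0,0,0,0,6,255,0,0,0,0,0,0,255],
)

```text
time_s: 2.1
ee_pos: [0.6282, 0.0152, 0.2308]
tcp_rot: [0.357, 0.934, -0.0, -0.0]
ft_force: [-0.1, -0.0, -0.8]
width: 0.001
grip_force: 0.0
```

```bash
python3 - <<'E'
from h import *
c=[.5938,-.0423]
go(pt(c,-41.7,.035,.07,.2),-41.7); print(arm.state()['width'])
im=arm.read_camera('wrist');cv2.imwrite('pics/w1.png',im[:,:,::-1]);i=arm.camera_info('wrist');print(np.round(i['intrinsics'],1).tolist(),proj('wrist',[*c,.064]),proj('wrist',[.509,-.164,.082]))
E
```

```text
t 2.1 pos [0.6282 0.0152 0.2308] shift mm [-47.6   4.4  30.8] turn [-0.05 -0.03 -0.13]
0.001021375266210716
[[325.2, 0.0, 280.3], [0.0, 325.2, 208.4], [0.0, 0.0, 1.0]] [215.44264375 199.92380388] [ 86.09880962 220.64788851]
```

View pics/w1.png

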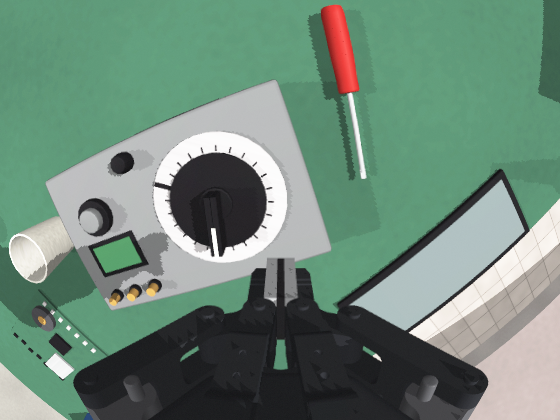

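The wrist view shows the dial around (217,200), the index end near (214,254), the long line from (153,184) to (170,189) and the button top near (92,219). The closed fingertips are at (281,265). I'll refine by back-projecting the ring pixels.

```bash
python3 - <<'E'
from h import *
im=cv2.imread('pics/w1.png');m=cv2.inRange(im,(215,)*3,(255,)*3);m[:, :140]=0;m[:, 300:]=0;m[280:]=0
cs=max(cv2.findContours(m,0,cv2.CHAIN_APPROX_NONE)[0],key=cv2.contourArea)[:,0]
P=np.array([ray('wrist',u,v,.064)[:2] for u,v in cs]);
P=P.astype(np.float32)
(e,ax,an)=cv2.fitEllipse(P[:,None]);print('ring',e,ax)
c=np.array([*e,0]);ang=lambda q:np.degrees(np.arctan2(*(q-c)[1::-1]))
for n,q in dict(l1=ray('wrist',153.5,184,.064),l2=ray('wrist',171,189,.064),tip=ray('wrist',213.5,256,.07),top=ray('wrist',213.5,232,.098),but=ray('wrist',92,218.5,.082)).items():print(n,np.round(q,4),round(ang(q),1),round(np.hypot(*(q-c)[:2]),4))
E
```

```text
ring (0.5952977538108826, -0.04151323437690735) (0.1258443146944046, 0.12730512022972107)
l1 [ 0.5371 -0.0798  0.064 ] -146.7 0.0696
l2 [ 0.554  -0.0692  0.064 ] -146.1 0.0497
tip [ 0.6355 -0.0864  0.07  ] -48.2 0.0603
top [ 0.6114 -0.0536  0.098 ] -36.8 0.0201
but [ 0.5129 -0.1557  0.082 ] -125.8 0.1408
```

```bash
python3 - <<'E'
from h import *
c=[.595,-.042]
q=ray('wrist',213.5,254,.098)-[*c,0];print(np.degrees(np.arctan2(q[1],q[0])),np.hypot(q[0],q[1]))
go(pt(c,-42,.035,.045,.082),-42)
E
```

```text
-41.06155810358137 0.04304969335938751
t 2.15 pos [0.6282 0.0153 0.2309] shift mm [-48.6 -20.1 148.9] turn [-0.04 -0.02  0.55]
```

Request:
carry_out(
  increments=[-0.025,-0.01,0.02,0,0,0,255,-0.0236,-0.0101,0.03,0,0,0.5,255,0,0,0.03,0,0,0,255,0,0,0.03,0,0,0,255,0,0,0.025,0,0,0,255,0,0,0.0139,0,0,0,255,0,0,0,0,0,0,255,0,0,0,0,0,0,255],
)

```text
time_s: 2.82
ee_pos: [0.6514, -0.0319, 0.0826]
tcp_rot: [0.358, 0.934, -0.0, -0.0]
ft_force: [0.8, 0.5, 0.4]
width: -0.001
grip_force: 0.0
```

```bash
python3 - <<'E'
from h import *
c=[.595,-.042]
go(pt(c,-42,.035,.020,.082),-42);print(arm.state()['ft_force'])
im=arm.read_camera('wrist');cv2.imwrite('pics/w2.png',im[:,:,::-1])
E
```

```text
t 2.8167 pos [ 0.6514 -0.0319  0.0826] shift mm [  0.2 -25.3   0.6] turn [-0.03 -0.02  0.07]
[0.77635936 0.48283318 0.4279771 ]
```

View pics/w2.png

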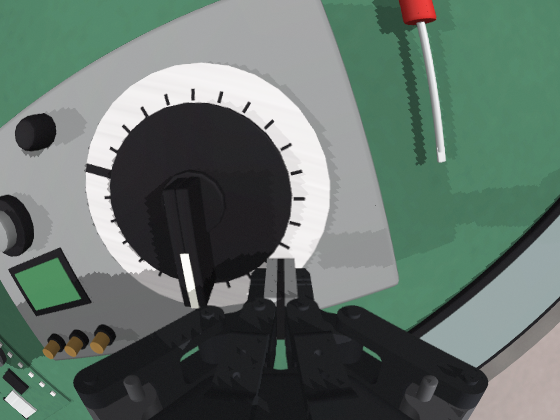

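The fingertip is left of the pointer at (281,262), clear of it by about 60 px. The index end is at (195,305) and the long line at (98,171). Next I close in and push round clockwise.

Request:
carry_out(
  increments=[0,-0.006,0,0,0,0,255,0,-0.006,0,0,0,0,255,0,-0.005,0,0,0,0,255,0,-0.003,0,0,0,0,255],
)

```text
time_s: 3.2
ee_pos: [0.6378, -0.0481, 0.0834]
tcp_rot: [0.359, 0.933, 0.0, 0.001]
ft_force: [-0.4, -0.2, -0.4]
width: -0.002
grip_force: 0.0
```

Request:
carry_out(
  increments=[-0.0014,-0.0022,0,0,0,3.5,255,-0.002,-0.0031,0,0,0,5,255,-0.0024,-0.0038,0,0,0,6,255,-0.0024,-0.0038,0,0,0,6,255,-0.0024,-0.0038,0,0,0,6,255,-0.0024,-0.0038,0,0,0,6,255,-0.0024,-0.0038,0,0,0,6,255,-0.0024,-0.0038,0,0,0,6,255,-0.0024,-0.0038,0,0,0,6,255,-0.0024,-0.0038,0,0,0,6,255,-0.002,-0.0031,0,0,0,5,255,0,0,0,0,0,0,255],
)

```text
time_s: 4.2
ee_pos: [0.611, -0.082, 0.0829]
tcp_rot: [0.787, 0.617, 0.0, 0.0]
ft_force: [-0.3, -0.1, 1.1]
width: 0.004
grip_force: 0.0
```

```bash
python3 - <<'E'
from h import *
c=[.595,-.042]
go(pt(c,-146.4,.035,.025,.082),-146.4);print(arm.state()['ft_force'])
im=arm.read_camera('wrist');cv2.imwrite('pics/w3.png',im[:,:,::-1])
im=arm.read_camera('top');cv2.imwrite('pics/top3.png',im[:,:,::-1])
E
```

```text
t 4.2 pos [ 0.611  -0.082   0.0829] shift mm [ -7.7 -30.4   0.8] turn [ 2.00e-02 -3.00e-02  4.26e+01]
[-0.34497842 -0.11358303  1.05892465]
```

View pics/w3.png

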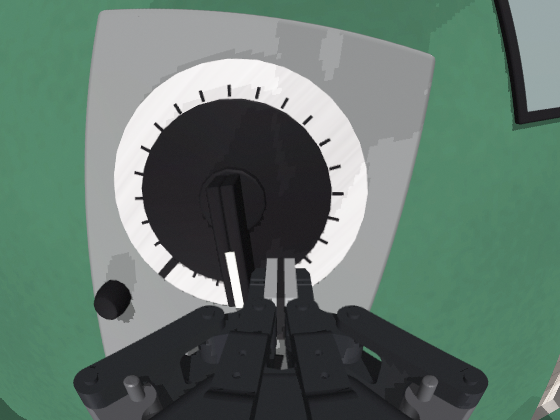

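The pointer is in contact and has been pushed round: the index end is at (237,305) and the long line at (168,267). I'll compute the remaining angle.

```bash
python3 - <<'E'
from h import *
c=[.595,-.042]
for uv,z in (((236,306),.098),((231,252),.098),((177,260),.064),((161,275),.064)):
    q=ray('wrist',*uv,z)-[*c,0];print(uv,np.degrees(np.arctan2(q[1],q[0])),np.hypot(q[0],q[1]))
s=arm.state()['ee_pos'];a=np.radians(-103.8);v=s[:2]-np.array(c)
print('r,d',v@[np.cos(a),np.sin(a)],v@[-np.sin(a),np.cos(a)])
E
```

```text
(236, 306) -99.86053855163954 0.04400524301540296
(231, 252) -94.3029374933938 0.014794874988563177
(177, 260) -147.03873929126792 0.052020383177664865
(161, 275) -148.0543281544485 0.06802245016721516
r,d 0.03455249101880231 0.025302191482401943
```

Request:
carry_out(
  increments=[-0.0012,-0.0019,0,0,0,3,255,-0.002,-0.0031,0,0,0,5,255,-0.002,-0.0031,0,0,0,5,255,-0.002,-0.0031,0,0,0,5,255,-0.002,-0.0031,0,0,0,5,255,-0.002,-0.0031,0,0,0,5,255,-0.002,-0.0031,0,0,0,5,255,-0.0012,-0.0019,0,0,0,3,255,-0.0008,-0.0012,0,0,0,2,255,0,0,0,0,0,0,255],
)

```text
time_s: 5.13
ee_pos: [0.5839, -0.0827, 0.0826]
tcp_rot: [0.944, 0.33, 0.0, 0.0]
ft_force: [1.4, -0.4, 0.4]
width: 0.006
grip_force: 0.2
```

```bash
python3 - <<'E'
from h import *
c=[.595,-.042]
go(pt(c,-146.4,.035,.025,.082),-146.4);print(arm.state()['ft_force'])
im=arm.read_camera('wrist');cv2.imwrite('pics/w4.png',im[:,:,::-1])
cv2.imwrite('pics/w4c.png',cv2.resize(im[130:330,130:330,::-1],None,fx=3,fy=3,interpolation=cv2.INTER_CUBIC))
E
```

```text
t 5.1333 pos [ 0.5839 -0.0827  0.0826] shift mm [-3.  -3.1  0.6] turn [ 0.01 -0.02  4.94]
[ 1.35101583 -0.39030078  0.41061009]
```

View pics/w4c.png

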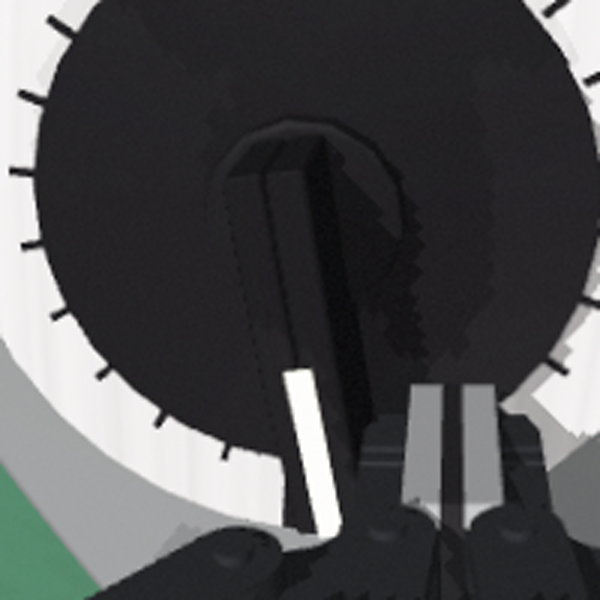

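The index end is at crop (328,530), i.e. (239,307). The long line is hidden, but the short lines at (205,281), (183,270) and (165,254) give the scale.

```bash
python3 - <<'E'
from h import *
ticks=np.array([(225,452),(160,420),(103,374),(60,315),(31,246),(21,172),(30,98),(60,27),(557,368),(590,303)])/3+130
P=np.array([ray('wrist',*t,.064)[:2] for t in ticks])
A=np.c_[2*P,np.ones(len(P))];x=np.linalg.lstsq(A,(P**2).sum(1),rcond=None)[0];c=x[:2];print('c',c,'r',np.sqrt(x[2]+c@c))
d=P-c;print(np.degrees(np.arctan2(d[:,1],d[:,0])))
for uv in ((328,534),(297,370),(264,172)):
    q=ray('wrist',uv[0]/3+130,uv[1]/3+130,.098)[:2]-c;print(np.degrees(np.arctan2(q[1],q[0])),np.hypot(*q),q)
go(pt(c,-146.4,.035,.025,.082),-146.4)
E
```

```text
c [ 0.59384303 -0.04142787] r 0.05395087487036834
[-162.37208983 -177.55401819  167.18335458  152.01210862  136.55243757
  121.27040892  106.26588433   91.08117216  -86.47187536  -71.46934238]
-134.59249173811253 0.044671655333433306 [-0.03136217 -0.03181149]
-131.93730135507215 0.014801962696157337 [-0.0098924  -0.01101083]
40.369594905970864 0.01543703839951423 [0.0117612  0.00999881]
t 5.1833 pos [ 0.584  -0.0827  0.0826] shift mm [-3.6 -4.3  0.6] turn [ 0.01 -0.01  5.04]
```

Request:
carry_out(
  increments=[-0.0008,-0.0012,0,0,0,2,255,-0.0012,-0.0019,0,0,0,3,255,-0.0012,-0.0019,0,0,0,3,255,-0.0008,-0.0012,0,0,0,2,255,0,0,0,0,0,0,255,0,0.006,0,0,0,0,255,0,0.012,0,0,0,0,255,0,0.02,0,0,0,0,255,0,0.02,0,0,0,0,255,0,0.01,-0.03,0,0,0,255,0,0,-0.03,0,0,0,255,0,0,0,0,0,0,255],
)

```text
time_s: 6.18
ee_pos: [0.6119, -0.1429, 0.1476]
tcp_rot: [0.969, 0.246, 0.003, 0.002]
ft_force: [1.1, -0.7, 1.1]
width: 0.004
grip_force: 0.0
```

```bash
python3 - <<'E'
from h import *
c=[.594,-.042]
go(pt(c,-150,.035,.025,.082),-150)
im=arm.read_camera('wrist');cv2.imwrite('pics/w5.png',im[:,:,::-1])
cv2.imwrite('pics/w5c.png',cv2.resize(im[100:300,80:340,::-1],None,fx=3,fy=3,interpolation=cv2.INTER_CUBIC))
E
```

```text
t 6.1833 pos [ 0.6119 -0.1429  0.1476] shift mm [ -2.2 -71.6  65.3] turn [ 0.27 -0.26 -1.51]
```

View pics/w5c.png

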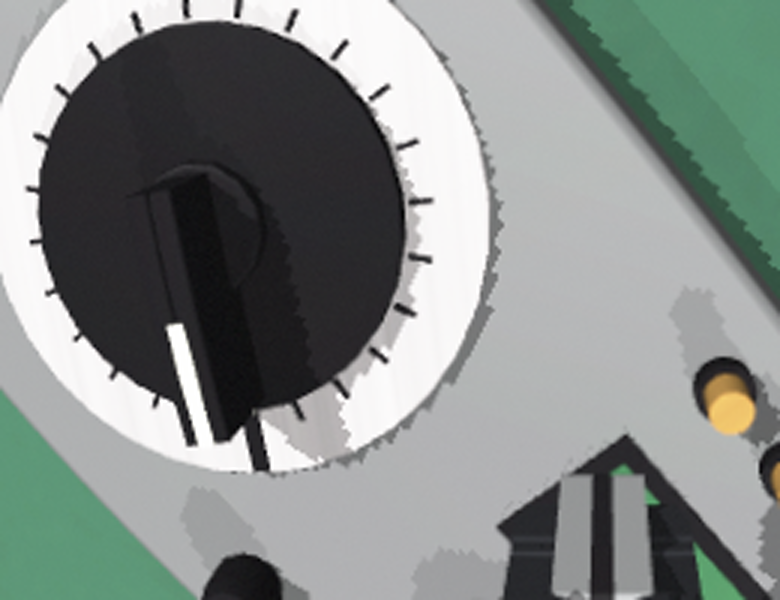

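The long line runs from (250,410) to (262,470) in the crop. The white mark runs from (176,325) to (202,445), and the foot of the left flank's outer corner is at (253,407). I'll compute the angles from these.

```bash
python3 - <<'E'
from h import *
f=lambda u,v,z:ray('wrist',u/3+80,v/3+100,z)[:2]
T=[(156,399),(112,373),(80,336),(52,293),(36,241),(33,190),(42,138),(63,92),(96,52),(138,23),(186,8),(238,8),(291,20),(340,50),(379,91),(407,145),(421,201),(420,259),(405,309),(379,355),(341,388),(298,410)]
P=np.array([f(*t,.064) for t in T])
A=np.c_[2*P,np.ones(len(P))];x=np.linalg.lstsq(A,(P**2).sum(1),rcond=None)[0];c=x[:2];print('c',c,'r',np.sqrt(x[2]+c@c))
an=lambda q:(round(np.degrees(np.arctan2(q[1],q[0])),2),round(np.hypot(*q),4))
d=P-c;print([an(q)[0] for q in d])
for n,a in dict(l1=(250,412,.064),l2=(262,470,.064),m1=(176,325,.098),m2=(203,445,.098),tail=(158,192,.098),foot=(253,407,.07)).items(): print(n,an(f(*a)-c))
m=f(203,445,.098)-f(158,192,.098);print('dir',an(m))
E
```

```text
c [ 0.59463866 -0.04052617] r 0.05348623430682701
[np.float64(-177.55), np.float64(166.99), np.float64(152.63), np.float64(137.65), np.float64(121.96), np.float64(107.18), np.float64(91.8), np.float64(76.92), np.float64(61.57), np.float64(46.51), np.float64(31.86), np.float64(17.05), np.float64(2.21), np.float64(-12.84), np.float64(-27.24), np.float64(-42.56), np.float64(-57.27), np.float64(-72.5), np.float64(-86.84), np.float64(-102.05), np.float64(-117.15), np.float64(-132.15)]
l1 (np.float64(-146.99), np.float64(0.0511))
l2 (np.float64(-147.31), np.float64(0.0681))
m1 (np.float64(-141.52), np.float64(0.0156))
m2 (np.float64(-145.3), np.float64(0.0446))
tail (np.float64(19.84), np.float64(0.0145))
foot (np.float64(-142.42), np.float64(0.0474))
dir (np.float64(-148.94), np.float64(0.0588))
```

Every estimate puts the pointer within about 2.5° of the line (limit 5°). A top-view check comes next.

```bash
python3 - <<'E'
from h import *
im=arm.read_camera('top');cv2.imwrite('pics/top6.png',im[:,:,::-1])
cv2.imwrite('pics/top6c.png',cv2.resize(im[145:210,260:345,::-1],None,fx=9,fy=9,interpolation=cv2.INTER_CUBIC))
# refine the button from the earlier wrist look
print(ray('top',329.8,194,.082))
y=np.radians(-147.2)
E
```

```text
[ 0.50894809 -0.16382284  0.082     ]
```

View pics/top6c.png

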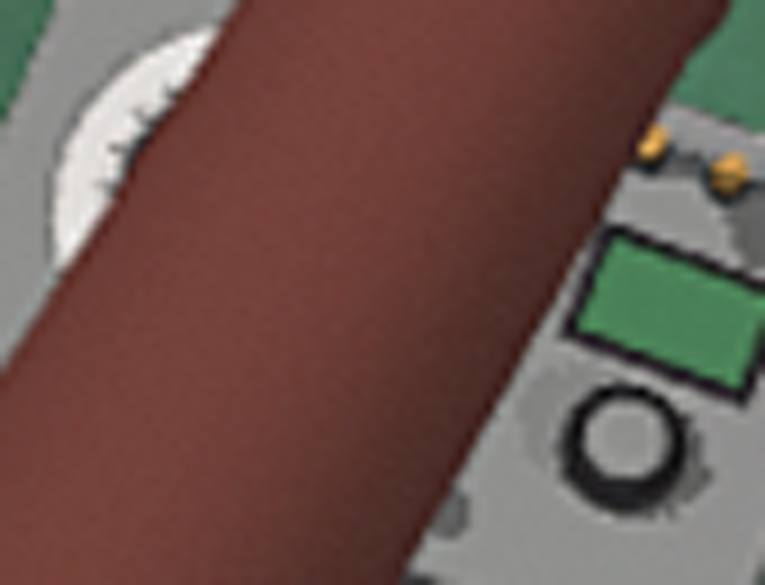

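The arm hides the dial here. The button is at crop (628,437), full (329.8,193.6). I'll move above the button and recheck the dial from that position.

```bash
python3 - <<'E'
from h import *
go([.511,-.1645,.11],-148.5)
E
```

```text
t 6.2833 pos [ 0.6102 -0.1405  0.1434] shift mm [-98.6 -26.4  33.2] turn [ 0.06 -0.1  -2.94]
```

Request:
carry_out(
  increments=[-0.015,-0.004,0,0,0,0,255,-0.025,-0.007,0,0,0,0,255,-0.025,-0.007,0.01,0,0,0,255,-0.02,-0.005,0.013,0,0,0,255,-0.0136,-0.0034,0.01,0,0,-3,255,0,0,0,0,0,0,255,0,0,0,0,0,0,255,0,0,0,0,0,0,255,0,0,0,0,0,0,255],
)

```text
time_s: 7.03
ee_pos: [0.5113, -0.1632, 0.1098]
tcp_rot: [0.962, 0.271, 0.0, 0.0]
ft_force: [0.8, 0.4, -0.0]
width: 0.001
grip_force: 0.0
```

```bash
python3 - <<'E'
from h import *
go([.511,-.1645,.11],-148.5)
im=arm.read_camera('wrist');cv2.imwrite('pics/w7.png',im[:,:,::-1])
go([.511,-.1645,.11],-148.5)
print(proj('wrist',[.5945,-.041,.064]),proj('wrist',[.511,-.1645,.082]))
top=arm.read_camera('top')[130:220,255:345,::-1]
a=cv2.resize(top,(360,360),interpolation=cv2.INTER_CUBIC)
cv2.imwrite('pics/m7.png',np.hstack([cv2.resize(im[:,:,::-1],(440,330)),a[:330]]))
E
```

```text
t 7.0333 pos [ 0.5113 -0.1632  0.1098] shift mm [-0.9  0.9 -0.2] turn [ 0.05 -0.01  0.  ]
t 7.0833 pos [ 0.5112 -0.1633  0.1098] shift mm [-0.8  0.9 -0.2] turn [ 0.06 -0.01  0.  ]
[177.40007032  19.92801323] [283.49589432 250.04819555]
```

View pics/m7.png

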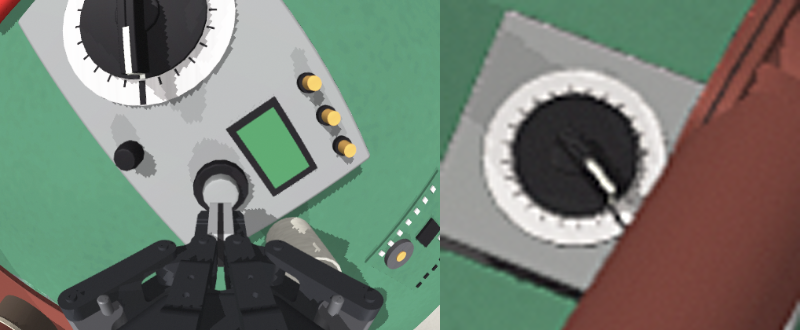

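The top view shows the white mark in line with the long line, and the wrist view shows the end-face mark meeting it. The button top looks centred near (282,237), so I'll check that against the expected point.

```bash
python3 - <<'E'
from h import *
im=cv2.imread('pics/w7.png')
print(proj('wrist',arm.state()['ee_pos']),ray('wrist',282,237,.082),ray('wrist',258,237,.082),ray('wrist',306,237,.082),ray('wrist',282,214,.082))
cv2.imwrite('pics/w7c.png',cv2.resize(im[70:290,180:370],None,fx=2.7,fy=2.7,interpolation=cv2.INTER_CUBIC))
E
```

```text
[282.36318329 272.89520584] [ 0.51748524 -0.15947106  0.082     ] [ 0.51030131 -0.14775099  0.082     ] [ 0.52462115 -0.1712377   0.082     ] [ 0.52941768 -0.15214755  0.082     ]
```

View pics/w7c.png

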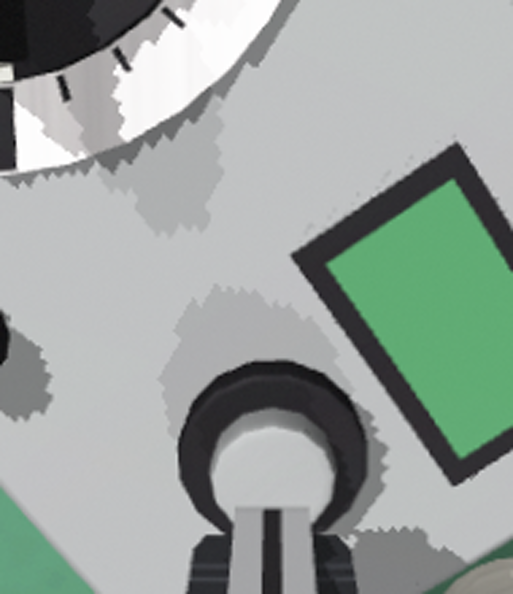

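The button's top disc is centred at crop (272,485), full (280.7,249.6). That is within 2 mm of the tool axis, so I press straight down.

Request:
carry_out(
  increments=[0,0,0.012,0,0,0,255,0,0,0.01,0,0,0,255,0,0,0.004,0,0,0,255,0,0,0.003,0,0,0,255,0,0,0.003,0,0,0,255,0,0,0.002,0,0,0,255,0,0,0.001,0,0,0,255,0,0,0,0,0,0,255,0,0,0,0,0,0,255],
)

```text
time_s: 7.88
ee_pos: [0.5099, -0.1635, 0.0758]
tcp_rot: [0.963, 0.271, -0.0, -0.001]
ft_force: [-11.0, 5.2, 25.9]
width: 0.003
grip_force: 12.9
```

It is bottomed out (z 0.0758, 26 N). Lifting off.

Request:
carry_out(
  increments=[0,0,-0.004,0,0,0,255,0,0,-0.006,0,0,0,255,0,0,-0.015,0,0,0,255,0,0,-0.03,0,0,0,255,0,0,-0.03,0,0,0,255,0,0,-0.03,0,0,0,255,0,0,0,0,0,0,255,0,0,0,0,0,0,255,0,0,0,0,0,0,255,0,0,0,0,0,0,255],
)

```text
time_s: 8.72
ee_pos: [0.5095, -0.1633, 0.1884]
tcp_rot: [0.963, 0.271, -0.001, -0.0]
ft_force: [-0.3, -0.1, 0.4]
width: 0.001
grip_force: 0.0
```

```bash
python3 - <<'E'
from h import *
s=arm.state();print(s['ee_pos'],s['ft_force'])
im=arm.read_camera('wrist')[:,:,::-1]
p=proj('wrist',[.5945,-.041,.07]).astype(int);print(p,proj('wrist',[.5105,-.163,.082]))
y,x=max(p[1]-60,0),max(p[0]-75,0)
cv2.imwrite('pics/w8c.png',cv2.resize(im[y:y+200,x:x+200],None,fx=3,fy=3,interpolation=cv2.INTER_CUBIC))
E
```

```text
[ 0.5095294  -0.16326222  0.18839317] [-0.26438138 -0.05919726  0.38927909]
[205  38] [281.8681314  204.40242798]
```

View pics/w8c.png

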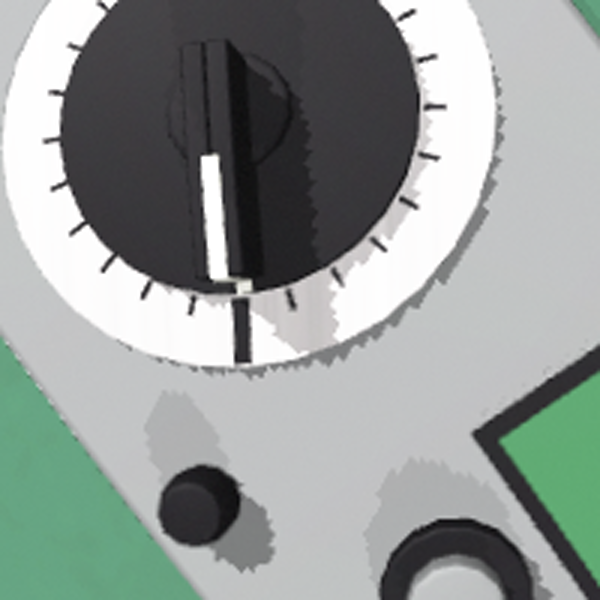

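The index mark on the disc rim at (243,287) sits right at the inner end of the long line at (242,300). The arm is clear of everything, so I'm handing the job in.

```bash
python3 -c "
from workcell import arm
print(arm.job_done())"
```

```text
the job is handed in; nothing more can be done
None
```

I pushed the dial's index mark round to the long line, within about 2.5° by the camera estimates. I then pressed the button fully down, released it and handed the job in with the arm clear; the hand-in returned no verdict.

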